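Dock a sample carrier over a raised sill

TASK

Bring the vial carrier onto the raised docking deck: raise its leading edge (the end with the grab bar) and rest it on the metal sill with the tail still on the bench, then push it on under the guard frame until it tips level onto the deck and presses home against the sprung rubber pad, firmly enough to feel the pad give but gently. Slide it, do not carry it: its tail must never be lifted clear, and it must not be rammed into the sill or pad. Leave it level, lined up with the deck and wholly on it, let go, and leave the other glassware alone.

Things in the scene. Friction and masses are not known exactly. Their poses are not given: they have to be found in the camera images.
- dock: fixed steel docking deck, 250 long x 270 wide, its top 14 mm above the bench. Origin: middle of its front step edge, at bench height; +x = the way the carrier goes in (level), y across, z up. A guard frame bridges the lane: cross bar 140 to 162 mm above the bench, 116 to 134 mm past the step edge, on two posts with 158 mm clear between them
- sill: the aluminium edge strip of the deck: 20 mm deep, 270 wide, 14 mm high, near face upright. Same origin and axes as the dock. The carrier's weight may ride on it, but a load or knock on it above 35 N counts as ramming
- bar (a point): middle of the carrier's round steel grab bar: 12 mm thick, 100 mm free length, lying across the carrier (along y), 86 mm above the carrier's underside and 20 mm behind its leading face, on two uprights; open space between bar and tray. Axes are the carrier's: +x = leading end, z up
- nose (a point): bottom edge of the carrier's leading face, at mid-width; axes of the carrier.
- tail (a point): bottom edge of the carrier's flat rear face (120 wide, 45 high), at mid-width; axes of the carrier
- pad (a joint): compression (m) of the sprung rubber pad at the end of the lane, 0 at rest, about 4 N per mm, at most 10 mm. The pad's face, 90 wide and 30 high, 26 to 56 mm above the bench, on the centre line, was set anywhere from 172 to 194 mm past the step edge and must be found by feel. Home = at least 1 mm compression for a moment; over 5 mm is too hard
- washbottle: white bottle, 60 dia x 160 high, bystander, origin under its centre
- reagent: amber bottle, 68 dia x 130 high, bystander, origin under its centre
- beaker: glass beaker, 70 dia x 90 high, bystander, origin under its centre
- dish: glass dish, 90 dia x 20 high, bystander, origin under its centre
- spoon: steel spoon 160 long, lying on the bench, bystander
- jar_a: small amber jar, 34 dia x 45 high, standing on the deck left of the lane, bystander
- jar_b: small clear jar, 34 dia x 45 high, standing on the deck right of the lane, bystander
- carrier: grey plastic tray 150 long x 120 wide, walls 45 high, with glass vials (fast in it, up to 51 mm high) in its rear two thirds, flat below; 0.45 to 0.8 kg, centre of mass near mid-length. Origin under its middle; +x = leading end. Nose on the sill and tail on the bench, it rests tilted; its middle past the sill, it tips level, but fingers pressing hard on its rear can hold the tail down and jam it: then ease off and it tips

How it is judged:
On the way, in this order (a step that is already met when the one before it is completed fails the run):
1. the leading edge lies over the sill, at least 8 mm past the step edge, the carrier tilted with its tail on the bench (x of nose in the frame of sill above 0.008 m and angle between tail's own z axis and vertical above 0.05 rad and height (world z) of tail below 0.008 m and contact force between carrier and sill above 0.5 N), for 0.2 s.
2. the carrier has tipped level onto the deck (angle between tail's own z axis and vertical below 0.03 rad and x of nose in the frame of sill above 0.06 m and z of tail in the frame of sill above 0.01 m), for 0.1 s.
3. it is pressed home: the pad gives by 1 mm or more (value of joint pad above 0.001 m), for 0.15 s.
At the end, for the whole second after the job is handed in: the carrier lies level (within 0.03 rad) and still on the deck, wholly past the step edge (tail at least 5 mm past it), nose and tail within 25 mm of the lane's centre line and in line with it within 0.15 rad (angle between tail's own z axis and vertical below 0.03 rad and x of tail in the frame of sill above 0.005 m and height (world z) of tail between 0.01 and 0.018 m and y of nose in the frame of sill between -0.025 and 0.025 m and y of tail in the frame of sill between -0.025 and 0.025 m and angle between the x axis of dock and the x axis of tail, either way round below 0.15 rad and linear speed of carrier below 0.01 m/s); the robot touches nothing.
It fails at once if the carrier's tail is lifted more than 30 mm above the bench (carried instead of slid) (height (world z) of tail above 0.03 m).
It fails at once if the carrier is rammed or pressed into the sill with more than 35 N (contact force between carrier and sill above 35 N).
It fails at once if the pad is pressed in more than 5 mm (20 N) (value of joint pad above 0.005 m).
It fails at once if the carrier is tilted more than 0.5 rad (angle between tail's own z axis and vertical above 0.5 rad).
It fails at once if a bystander is moved more than 20 mm (distance of any of washbottle, reagent, beaker, dish, spoon, jar_a, jar_b from where it was at the start of the episode above 0.02 m).
It also fails if it takes over 72 s, if anything falls off the work surface, if the arm or the gripper's body presses on something with over 40 N, if the wrist force passes 120 N, or if a joint passes its speed limit or range.

ROBOT

A 7-joint arm with a two-finger parallel gripper is mounted at the origin on the work surface. World frame = base frame: x ahead of the robot, y to its left, z up, the work surface at z = 0. Lengths are in m, angles in rad, forces in N, time in s.
With the tool pointing down it reaches from about 0.425 to 0.925 m from the base axis. Payload 6.8 kg.
Tool frame: the origin (TCP) lies between the finger pads; the fingertips stand 11 mm ahead of it and the grasp point (between the pads) lies 8 mm behind it; z points along the fingers, y is the line along which they close (so a half turn about z gives the same grasp; the last joint's range is limited). The gripper opens to 85 mm and grips with 20 to 120 N. Pads are 22 mm wide; open, the fingers measure 114 mm over their backs; the gripper's body (76 mm by 85 mm) begins 54 mm behind the grasp point. The pads swing forward as they close: fully open they stand 13 mm farther back than shut.
Start: joints at [1.095, 0.477, 0.022, 1.555, -0.011, 1.109, -0.083], TCP at [0.243, -0.63, 0.242] pointing down, gripper open.
Joint ranges: [-2.96, 2.96], [-0.34, 2.1], [-1.41, 1.46], [0.24, 2.44], [-1.37, 4.51], [0.17, 1.92], [-2.96, 2.96]. Speed limits (rad/s): [2.39, 2.39, 3.14, 3.14, 3.14, 3.14, 3.14].

INTERFACE

Orientations are given as a rotation vector (axis times angle).
In Python, from bench import r gives the robot as it stands.
- The arm moves only by the tool send_rows, never from a script. Its argument "deltas" is a list of rows, each an object of numbers: "dx", "dy", "dz": the shift along the world's x, y, z in mm; "rx", "ry", "rz": the turn, a rotation vector about the world's x, y, z in degrees. A call has 1 to 5 rows; each row is the pose to reach, as a shift and turn from the pose commanded when the call began; what a row does not reach only later rows make up. A row lasts 1/12 s, in which the tool goes at most 41.7 mm and 7.16 degrees, less where a joint would pass 70% of its speed; a pose out of reach is approached as far as the arm can. A call with a gripper value outside its range is refused whole. "jaw" is the finger opening in mm, from 0 to 85.4, set as the call begins (left out, the last holds). The fingers move at their own pace and stop on an object; "newtons" is the grip in N (left out, the last holds). Time passes only in rows, so rows that repeat a pose let the fingers close. It gives the time, the measured TCP pose, the force, the opening and the grip force at its end, in the units of the state.
- r.get_obs(): the state, without advancing time (a new reading comes with each control period).
- r.grab_frame(name): name is "side" or "top"; returns a dict with "frame" (480x640x3 uint8, blue, green, red), "z_map" (480x640 float32, m along the optical axis (not along the pixel's ray), 0 where there is no reading), "vertical_fov" (degrees; the focal length in pixels is half the picture's height over the tangent of half this angle, whatever the lens; pixels are square), "cx", "cy" (the principal point, pixels), "xyz" and "orientation" of the camera in the world. Camera axes: x right, y down, z forward; pixel columns grow to the right and rows downward; lengths in m; the calibration is good to about 2 mm. A picture is of the moment at which its call begins.
- r.hand_in(): hands the job in; it is judged then, once.
The state is a dict: "clock": time; "joints": joint angles; "qvel": joint speeds; "tau": joint torques, N m; "tcp_pos": TCP position; "orientation": TCP orientation; "contact_force": force on the tool from outside, world axes, zero at the start; "moment": the same for the moment, N m; "grip_width": finger opening in m; "gripper_force": force on a finger pad.
Only numpy, scipy, OpenCV 4.12 (cv2) and the standard library are available. Lean on these libraries where they do the work, as an engineer would, in place of code of your own. Each camera call takes 0.05 s, during which the arm holds its last target. There are 200 camera calls.

## Working session

There is one attempt and no reset: what is moved stays moved. The work goes in short steps, Python scripts to look and compute and a tool call to move; the robot and the scene stay as the last step left them, time stands still between calls to the robot, and variables do not carry over. Pictures are saved under pics/ and viewed, at most 10 in all, crops included, and the job is handed in when it is done.

Besides the shell and the picture viewer there is one more tool, called after "Call:" as a command line: name --argument value ..., lists and objects as JSON in quotes. send_rows: Moves the arm, as the interface text tells. Its arguments: {"type":"object","properties":{"deltas":{"type":"array","items":{"type":"object","properties":{"dx":{"type":"number"},"dy":{"type":"number"},"dz":{"type":"number"},"rx":{"type":"number"},"ry":{"type":"number"},"rz":{"type":"number"}}}},"jaw":{"type":"number"},"newtons":{"type":"number"}},"required":["deltas"]}

```bash
mkdir -p pics
cat > h.py <<'E'
import numpy as np,cv2
from bench import r
from scipy.spatial.transform import Rotation as R
def grab(n):
    f=r.grab_frame(n); return f
def cloud(f):
    z=f["z_map"];F=240/np.tan(np.radians(f["vertical_fov"])/2)
    v,u=np.mgrid[:480,:640]
    p=np.stack([(u-f["cx"])/F*z,(v-f["cy"])/F*z,z],-1)
    o=np.array(f["orientation"]);M=R.from_rotvec(o).as_matrix() if o.size==3 else o
    return p@M.T+np.array(f["xyz"])
E
python3 - <<'E'
from h import *
for n in("top","side"):
    f=grab(n);cv2.imwrite(f"pics/{n}0.png",f["frame"]);np.save(n,cloud(f));print(n,f["xyz"],f["orientation"],f["vertical_fov"],f["cx"],f["cy"])
print(r.get_obs())
E
```

```text
top [ 0.49559633 -0.05038721  1.45213252] [-2.18299669  2.20067343 -0.09545858] 44.753200185703506 313.61755382469863 240.42679587118258
side [-0.15351861  0.65797444  0.78278694] [-0.99566388  2.28889326 -1.22051419] 43.1900869564896 314.4438876044602 250.05903977326489
{'clock': 0.1, 'joints': array([ 1.09489197,  0.47767766,  0.02233206,  1.5563383 , -0.0114803 ,
        1.1092719 , -0.08309131]), 'qvel': array([ 0.00021224, -0.00103817,  0.00067343, -0.00331204,  0.00109699,
        0.00236527,  0.00158864]), 'tau': array([ 4.79819340e-03, -5.97756207e+01,  1.61397357e+00, -2.81953776e+01,
        1.28747046e-02,  5.02496972e-03, -2.81607748e-05]), 'tcp_pos': array([ 0.24252193, -0.62939251,  0.24145541]), 'orientation': array([-3.08711683e+00, -5.74290631e-01,  6.41122639e-04]), 'contact_force': array([ 0.94222656, -0.3520637 , -0.0448053 ]), 'moment': array([ 0.06141667, -0.00609576, -0.00558525]), 'gripper_force': 0.0, 'grip_width': 0.08502113080044789}
```

View pics/top0.png

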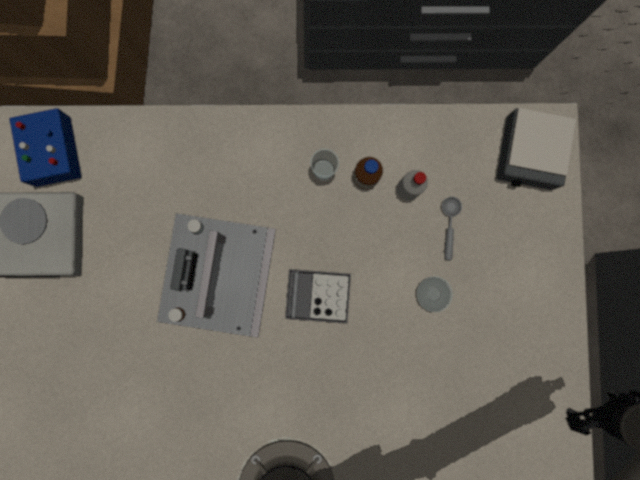

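View pics/side0.png

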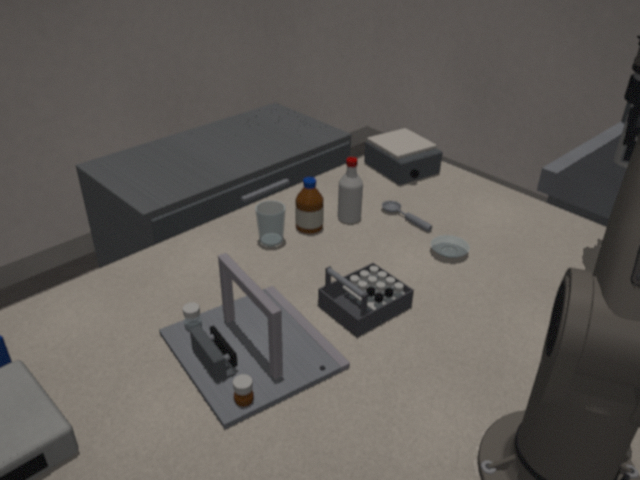

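```bash
python3 - <<'E'
from h import *
t=np.load("top.npy");im=cv2.imread("pics/top0.png")
def rect(m,name):
    p=t[m][:,:2]
    # largest component
    n,l,s,_=cv2.connectedComponentsWithStats(m.astype(np.uint8));k=1+s[1:,4].argmax();p=t[l==k]
    c,sz,a=cv2.minAreaRect(p[:,:2].astype(np.float32));b=cv2.boxPoints((c,sz,a))
    print(name,s[k],np.round(c,4),np.round(sz,4),a,np.round(b,4).tolist(),'zmed',np.median(p[:,2]))
v,u=np.mgrid[:480,:640]
z=t[...,2]
reg=(u>140)&(u<283)&(v>200)&(v<350)
print('bench z',np.median(z[340:400,100:250]), np.median(z[380:400,380:420]))
rect(reg&(z>.008)&(z<.022),"deck")
rect(reg&(z>.12),"frame")
rect((u<215)&(u>165)&reg&(z>.024)&(z<.09)&(v>245)&(v<295),"padblock")
reg=(u>278)&(u<360)&(v>255)&(v<335)
rect(reg&(z>.03)&(z<.06),"tray"); rect(reg&(z>.02),"trayall"); rect(reg&(z>.07),"bar")
E
python3 - <<'E'
import cv2
a=cv2.imread('pics/top0.png')[200:350,150:360];cv2.imwrite('pics/crop.png',cv2.resize(a,None,fx=3.8,fy=3.8,interpolation=2))
E
```

```text
bench z 0.00077779321108018 0.0012690089495478452
deck [ 157  213  119  125 8768] [0.5178 0.1693] [0.2546 0.2716] 80.4447021484375 [[0.3628000020980835, 0.06629999727010727], [0.6305999755859375, 0.021199999377131462], [0.6729000210762024, 0.27230000495910645], [0.4050000011920929, 0.3172999918460846]] zmed 0.014801016689986901
frame [195 230  26  88 860] [0.5005 0.0645] [0.2283 0.1931] 80.86772155761719 [[0.3869999945163727, -0.03290000185370445], [0.5777000188827515, -0.06360000371932983], [0.6139000058174133, 0.16189999878406525], [0.42320001125335693, 0.19249999523162842]] zmed 0.16198016523896985
padblock [170 248  28  43 801] [0.5289 0.2402] [0.0472 0.0997] 80.57450866699219 [[0.4758000075817108, 0.22509999573230743], [0.5741999745368958, 0.20880000293254852], [0.5820000171661377, 0.25529998540878296], [0.483599990606308, 0.27160000801086426]] zmed 0.059699802630583276
tray [285 269  66  55 616] [ 0.4634 -0.0805] [0.1505 0.1201] 85.12081146240234 [[0.3971000015735626, -0.15029999613761902], [0.5167999863624573, -0.16060000658035278], [0.5296000242233276, -0.010599999688565731], [0.4099000096321106, -0.00039999998989515007]] zmed 0.045830551651994456
trayall [ 285  269   66   55 2230] [ 0.4634 -0.0805] [0.1505 0.1201] 85.12081146240234 [[0.3971000015735626, -0.15029999613761902], [0.5167999863624573, -0.16060000658035278], [0.5296000242233276, -0.010599999688565731], [0.4099000096321106, -0.00039999998989515007]] zmed 0.04268614784962299
bar [290 271   9  48 247] [ 0.4677 -0.0337] [0.0283 0.1096] 84.8420639038086 [[0.41179999709129333, -0.04280000180006027], [0.5209000110626221, -0.05270000174641609], [0.5235000252723694, -0.02449999935925007], [0.41440001130104065, -0.014600000344216824]] zmed 0.09195261490791529
```

View pics/crop.png

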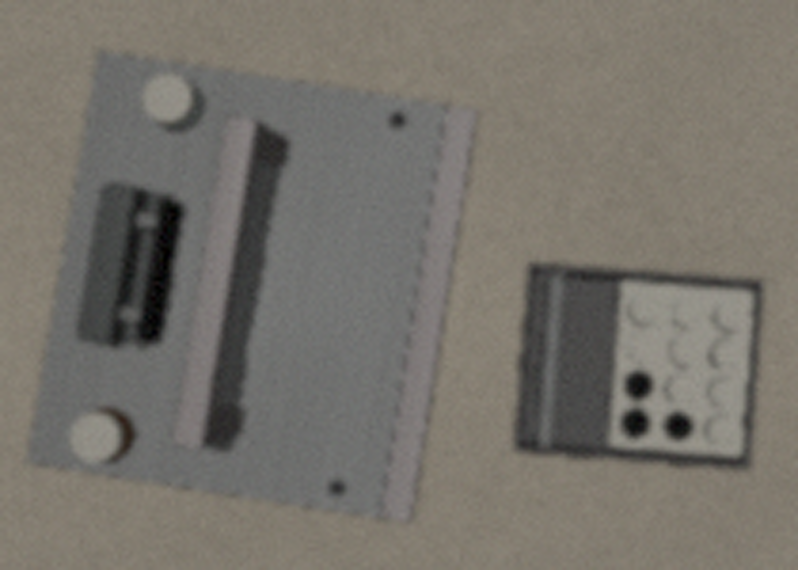

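Call:
send_rows --deltas '[{"dx": 12,"dy": 32,"rz": -5},{"dx": 26,"dy": 70,"rz": -10},{"dx": 40,"dy": 108,"rz": -15},{"dx": 54,"dy": 146,"rz": -20},{"dx": 69,"dy": 184,"rz": -26}]' --jaw 70 --newtons 40

```text
$.deltas[0]: bad value
```

Call:
send_rows --deltas '[{"dx": 14,"dy": 38},{"dx": 28,"dy": 76},{"dx": 42,"dy": 114},{"dx": 56,"dy": 152},{"dx": 70,"dy": 190}]'

```text
$.deltas[0]: bad value
```

Call:
send_rows --deltas '[{"dx": 14,"dy": 38},{"dx": 28,"dy": 76},{"dx": 42,"dy": 114},{"dx": 56,"dy": 152,"dz": -10},{"dx": 70,"dy": 190,"dz": -30}]'

```text
$.deltas[0]: bad value
```

Call:
send_rows --deltas '[{"dx": 12,"dy": 32,"dz": 0,"rx": 0,"ry": 0,"rz": -5},{"dx": 26,"dy": 70,"dz": 0,"rx": 0,"ry": 0,"rz": -10},{"dx": 40,"dy": 108,"dz": 0,"rx": 0,"ry": 0,"rz": -15},{"dx": 54,"dy": 146,"dz": 0,"rx": 0,"ry": 0,"rz": -20},{"dx": 69,"dy": 184,"dz": 0,"rx": 0,"ry": 0,"rz": -26}]' --jaw 70 --newtons 40

```text
clock: 0.52
tcp_pos: [0.3116, -0.4439, 0.2418]
orientation: [-3.138, 0.143, 0.001]
contact_force: [0.7, -0.7, 0.3]
grip_width: 0.0701
gripper_force: 0.0
```

Call:
send_rows --deltas '[{"dx": 14,"dy": 38,"dz": 0,"rx": 0,"ry": 0,"rz": 0},{"dx": 28,"dy": 76,"dz": 0,"rx": 0,"ry": 0,"rz": 0},{"dx": 42,"dy": 114,"dz": 0,"rx": 0,"ry": 0,"rz": 0},{"dx": 56,"dy": 152,"dz": 0,"rx": 0,"ry": 0,"rz": 0},{"dx": 70,"dy": 190,"dz": 0,"rx": 0,"ry": 0,"rz": 0}]'

```text
clock: 0.93
tcp_pos: [0.3817, -0.2539, 0.2422]
orientation: [3.139, -0.135, -0.0]
contact_force: [0.8, 0.5, 0.1]
grip_width: 0.0699
gripper_force: 0.0
```

Call:
send_rows --deltas '[{"dx": 14,"dy": 38,"dz": 0,"rx": 0,"ry": 0,"rz": 0},{"dx": 28,"dy": 76,"dz": 0,"rx": 0,"ry": 0,"rz": 0},{"dx": 42,"dy": 114,"dz": 0,"rx": 0,"ry": 0,"rz": 0},{"dx": 56,"dy": 152,"dz": 0,"rx": 0,"ry": 0,"rz": 0},{"dx": 70,"dy": 190,"dz": -20,"rx": 0,"ry": 0,"rz": 0}]'

```text
clock: 1.35
tcp_pos: [0.4531, -0.0665, 0.2264]
orientation: [3.138, -0.134, 0.01]
contact_force: [1.2, -0.3, 0.9]
grip_width: 0.0702
gripper_force: 0.0
```

Call:
send_rows --deltas '[{"dx": 8,"dy": 19,"dz": -20,"rx": 0,"ry": 0,"rz": 0},{"dx": 16,"dy": 38,"dz": -40,"rx": 0,"ry": 0,"rz": 0},{"dx": 16,"dy": 38,"dz": -60,"rx": 0,"ry": 0,"rz": 0},{"dx": 16,"dy": 38,"dz": -71,"rx": 0,"ry": 0,"rz": 0},{"dx": 16,"dy": 38,"dz": -71,"rx": 0,"ry": 0,"rz": 0}]'

```text
clock: 1.77
tcp_pos: [0.4646, -0.0304, 0.1503]
orientation: [-3.139, 0.133, 0.008]
contact_force: [-0.1, -0.4, 0.5]
grip_width: 0.07
gripper_force: 0.0
```

Run:
```python
from h import *
f=grab("side");cv2.imwrite("pics/s1.png",cv2.resize(f["frame"][200:400,250:490],(720,600)));print(r.get_obs()["tcp_pos"])
```

```text
[ 0.46548896 -0.03071937  0.15170655]
```

View pics/s1.png

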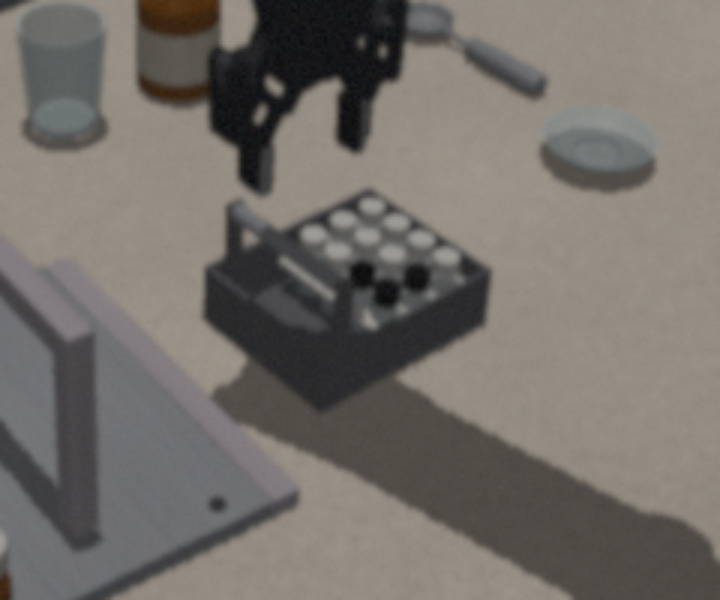

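The jaws straddle the bar (crop (240,205)–(335,295)) slightly above it, with nothing else close by; I descend and close.

Call:
send_rows --deltas '[{"dx": 3,"dy": 4,"dz": -20,"rx": 0,"ry": 0,"rz": 0},{"dx": 3,"dy": 4,"dz": -40,"rx": 0,"ry": 0,"rz": 0},{"dx": 3,"dy": 4,"dz": -60,"rx": 0,"ry": 0,"rz": 0},{"dx": 3,"dy": 4,"dz": -72,"rx": 0,"ry": 0,"rz": 0},{"dx": 3,"dy": 4,"dz": -72,"rx": 0,"ry": 0,"rz": 0}]'

```text
clock: 2.23
tcp_pos: [0.4686, -0.0272, 0.0797]
orientation: [3.138, -0.136, -0.004]
contact_force: [-0.7, -0.4, -0.0]
grip_width: 0.0705
gripper_force: 0.0
```

Call:
send_rows --deltas '[{"dx": 0,"dy": 0,"dz": 0,"rx": 0,"ry": 0,"rz": 0},{"dx": 0,"dy": 0,"dz": 0,"rx": 0,"ry": 0,"rz": 0},{"dx": 0,"dy": 0,"dz": 0,"rx": 0,"ry": 0,"rz": 0},{"dx": 0,"dy": 0,"dz": 0,"rx": 0,"ry": 0,"rz": 0},{"dx": 0,"dy": 0,"dz": 0,"rx": 0,"ry": 0,"rz": 0}]' --jaw 0 --newtons 40

```text
clock: 2.65
tcp_pos: [0.4705, -0.0263, 0.0819]
orientation: [-3.138, 0.135, -0.003]
contact_force: [-3.1, -1.9, 7.1]
grip_width: 0.0105
gripper_force: 39.0
```

Call:
send_rows --deltas '[{"dx": 0,"dy": 0,"dz": 0,"rx": 0,"ry": 0,"rz": 0},{"dx": 0,"dy": 0,"dz": 0,"rx": 0,"ry": 0,"rz": 0},{"dx": 0,"dy": 0,"dz": 0,"rx": 0,"ry": 0,"rz": 0},{"dx": 0,"dy": 0,"dz": 0,"rx": 0,"ry": 0,"rz": 0},{"dx": 0,"dy": 0,"dz": 0,"rx": 0,"ry": 0,"rz": 0}]'

```text
clock: 3.07
tcp_pos: [0.4704, -0.0264, 0.0819]
orientation: [-3.138, 0.135, -0.003]
contact_force: [-1.5, 1.6, 6.4]
grip_width: 0.0103
gripper_force: 39.0
```

Call:
send_rows --deltas '[{"dx": 0,"dy": -2.3,"dz": 3,"rx": 1.4,"ry": -0.1,"rz": 0},{"dx": 0,"dy": -4.6,"dz": 6,"rx": 2.8,"ry": -0.2,"rz": 0},{"dx": -1,"dy": -7,"dz": 9,"rx": 4.2,"ry": -0.4,"rz": 0},{"dx": -1,"dy": -9.5,"dz": 13,"rx": 5.8,"ry": -0.5,"rz": 0},{"dx": -1,"dy": -12,"dz": 17,"rx": 7.2,"ry": -0.6,"rz": 0}]'

```text
clock: 3.48
tcp_pos: [0.4685, -0.0386, 0.0981]
orientation: [-3.011, 0.128, -0.008]
contact_force: [1.5, 0.0, -4.7]
grip_width: 0.0107
gripper_force: 39.2
```

Call:
send_rows --deltas '[{"dx": 0,"dy": 0,"dz": 0,"rx": 0,"ry": 0,"rz": 0},{"dx": 0,"dy": 0,"dz": 0,"rx": 0,"ry": 0,"rz": 0},{"dx": 0,"dy": 0,"dz": 0,"rx": 0,"ry": 0,"rz": 0}]'

```text
clock: 3.73
tcp_pos: [0.4683, -0.039, 0.0975]
orientation: [-3.014, 0.13, -0.007]
contact_force: [0.6, -0.9, -4.9]
grip_width: 0.0106
gripper_force: 39.4
```

Run:
```python
from h import *
f=grab("side");cv2.imwrite("pics/s2.png",cv2.resize(f["frame"][200:400,250:490],(720,600)));print(r.get_obs()["tcp_pos"])
```

```text
[ 0.46815411 -0.03881093  0.09746705]
```

View pics/s2.png

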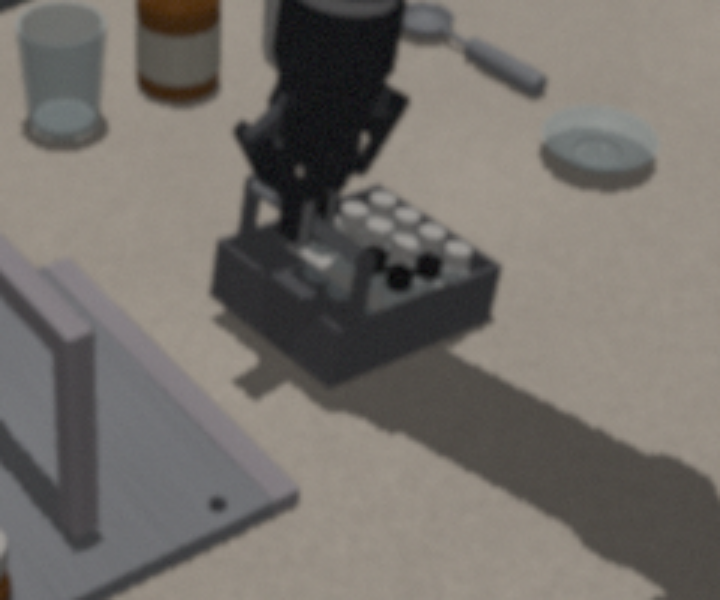

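The nose is raised and the tail is on the bench: front lower edge around (215,295)–(330,385), clear of the sill line. Next, align with the lane.

Call:
send_rows --deltas '[{"dx": 4,"dy": 5,"dz": 1,"rx": 0.2,"ry": 0,"rz": -1},{"dx": 8,"dy": 11,"dz": 2,"rx": 0.4,"ry": 0,"rz": -2},{"dx": 12,"dy": 16,"dz": 2,"rx": 0.6,"ry": 0,"rz": -3},{"dx": 16,"dy": 22,"dz": 2,"rx": 0.8,"ry": 0,"rz": -4},{"dx": 20,"dy": 27,"dz": 2,"rx": 0.8,"ry": 0,"rz": -4.8}]'

```text
clock: 4.2
tcp_pos: [0.489, -0.0108, 0.0998]
orientation: [-2.991, 0.256, -0.014]
contact_force: [0.6, -0.6, -5.9]
grip_width: 0.0101
gripper_force: 39.3
```

```bash
cat > c.py <<'E'
from h import *
# carrier/dock from top view: vial-cap mask-free: tray points in height band
def carrier(tag=None):
    f=grab("top");t=cloud(f)
    o=np.array([.497,.0457]);d=np.array([.166,.986]);e=np.array([-.986,.166])
    q=t[...,:2]-o;X=q@d;Y=q@e;z=t[...,2]
    if tag: cv2.imwrite(tag,cv2.resize(f["frame"][190:350,150:360],None,fx=3.5,fy=3.5))
    m=(Y>-.085)&(Y<.085)&(X<.02)&(X>-.23)&(z>.03)&(z<.062)
    n,l,s,_=cv2.connectedComponentsWithStats(m.astype(np.uint8));k=1+s[1:,4].argmax()
    p=np.stack([X,Y],-1)[l==k];b=cv2.minAreaRect(p.astype(np.float32));print(np.round(b[0],4),np.round(b[1],4),b[2],'tailX',np.percentile(p[:,0],1))
    for a in range(-160,60,20):
        w=(abs(X-a/1000)<.006)&(abs(abs(Y)-.055)<.006)&(z>.02)&(z<.09)
        if w.sum()>3: print(a,round(float(np.median(z[w])),4),w.sum())
if __name__=="__main__":
    import sys; carrier(*sys.argv[1:]); print(r.get_obs()["tcp_pos"],r.get_obs()["contact_force"])
E
python3 c.py
```

```text
[-0.1781 -0.0361] [0.0199 0.0547] 22.184579849243164 tailX -0.1815649863040812
-160 0.0459 7
-120 0.0553 4
-100 0.0562 10
-80 0.0581 12
-60 0.0608 7
-40 0.0567 54
40 0.0219 4
[ 0.48993912 -0.00955259  0.10004165] [ 1.08272089  0.5268532  -5.78685103]
```

Call:
send_rows --deltas '[{"dx": 1,"dy": 6,"dz": 0,"rx": 0,"ry": 0,"rz": 0},{"dx": 2,"dy": 12,"dz": 0,"rx": 0,"ry": 0,"rz": 0},{"dx": 3,"dy": 18,"dz": 0,"rx": 0,"ry": 0,"rz": 0},{"dx": 4,"dy": 24,"dz": 0,"rx": 0,"ry": 0,"rz": 0},{"dx": 5,"dy": 29,"dz": 0,"rx": 0,"ry": 0,"rz": 0}]'

```text
clock: 4.67
tcp_pos: [0.4936, 0.0181, 0.0999]
orientation: [-2.991, 0.254, -0.014]
contact_force: [0.2, -1.9, -4.9]
grip_width: 0.0102
gripper_force: 39.3
```

Call:
send_rows --deltas '[{"dx": 1,"dy": 6,"dz": 0,"rx": 0,"ry": 0,"rz": 0},{"dx": 2,"dy": 12,"dz": 0,"rx": 0,"ry": 0,"rz": 0},{"dx": 3,"dy": 18,"dz": 0,"rx": 0,"ry": 0,"rz": 0},{"dx": 4,"dy": 24,"dz": 0,"rx": 0,"ry": 0,"rz": 0},{"dx": 5,"dy": 29,"dz": 0,"rx": 0,"ry": 0,"rz": 0}]'

```text
clock: 5.08
tcp_pos: [0.4987, 0.047, 0.0999]
orientation: [-2.991, 0.254, -0.014]
contact_force: [-0.2, -1.2, -6.2]
grip_width: 0.0099
gripper_force: 39.3
```

```bash
python3 c.py pics/t2.png
```

```text
[-0.1176 -0.0088] [0.0448 0.1255] 22.057220458984375 tailX -0.12249457219680182
-120 0.0457 21
-100 0.0396 17
-80 0.0474 13
-20 0.0572 7
0 0.0611 9
20 0.0634 25
[0.49894081 0.04813164 0.1000163 ] [-0.01730735  0.25423468 -4.89401872]
```

View pics/t2.png

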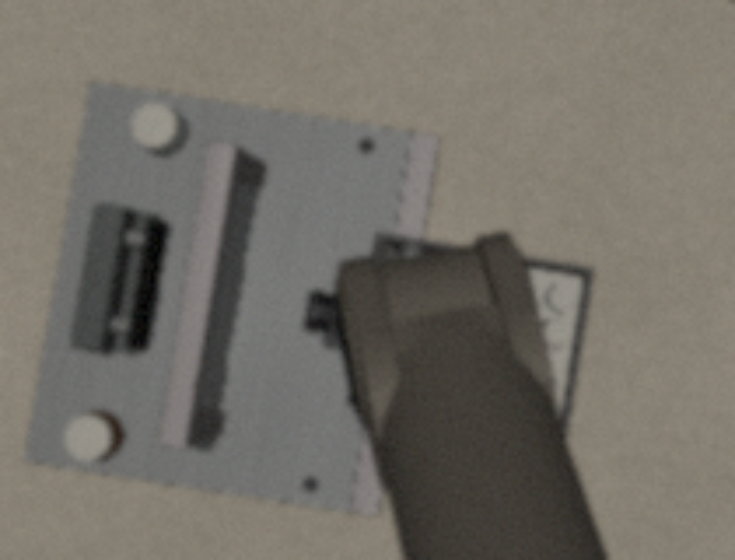

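The nose lies over the sill (front corner at (378,238), past the sill strip) and is aligned. Lower it onto the sill and release.

Call:
send_rows --deltas '[{"dx": 0,"dy": 0.5,"dz": -1,"rx": -0.4,"ry": 0,"rz": 0},{"dx": 0,"dy": 1,"dz": -2,"rx": -0.8,"ry": 0,"rz": 0},{"dx": 0,"dy": 1.5,"dz": -3,"rx": -1.2,"ry": 0,"rz": 0},{"dx": 0,"dy": 1.5,"dz": -3,"rx": -1.2,"ry": 0,"rz": 0},{"dx": 0,"dy": 1.5,"dz": -3,"rx": -1.2,"ry": 0,"rz": 0}]'

```text
clock: 5.55
tcp_pos: [0.4991, 0.0482, 0.0972]
orientation: [-3.012, 0.255, -0.019]
contact_force: [0.6, 2.7, -1.6]
grip_width: 0.0104
gripper_force: 39.7
```

Call:
send_rows --deltas '[{"dx": 0,"dy": 0,"dz": 0,"rx": 0,"ry": 0,"rz": 0},{"dx": 0,"dy": 0,"dz": 0,"rx": 0,"ry": 0,"rz": 0},{"dx": 0,"dy": 0,"dz": 0,"rx": 0,"ry": 0,"rz": 0},{"dx": 0,"dy": 0,"dz": 0,"rx": 0,"ry": 0,"rz": 0},{"dx": 0,"dy": 0,"dz": 0,"rx": 0,"ry": 0,"rz": 0}]' --jaw 50

```text
clock: 5.97
tcp_pos: [0.4986, 0.0472, 0.0969]
orientation: [-3.012, 0.257, -0.017]
contact_force: [0.1, 0.9, -0.0]
grip_width: 0.05
gripper_force: 0.0
```

Call:
send_rows --deltas '[{"dx": 0,"dy": -2,"dz": 20,"rx": 0,"ry": 0,"rz": 0},{"dx": 0,"dy": -4,"dz": 40,"rx": 0,"ry": 0,"rz": 0},{"dx": -4,"dy": -20,"dz": 70,"rx": -3,"ry": 0,"rz": 0},{"dx": -10,"dy": -50,"dz": 90,"rx": -6.8,"ry": 0.6,"rz": 0},{"dx": -16,"dy": -90,"dz": 90,"rx": -6.8,"ry": 0.6,"rz": 0}]' --jaw 60

```text
clock: 6.38
tcp_pos: [0.486, -0.0383, 0.1915]
orientation: [3.13, -0.251, 0.031]
contact_force: [2.0, -0.6, -0.2]
grip_width: 0.0597
gripper_force: 0.0
```

Call:
send_rows --deltas '[{"dx": -2,"dy": -13,"dz": 0,"rx": 0,"ry": 0,"rz": 0},{"dx": -5,"dy": -26,"dz": 0,"rx": 0,"ry": 0,"rz": 0},{"dx": -7,"dy": -40,"dz": 0,"rx": 0,"ry": 0,"rz": 0},{"dx": -10,"dy": -55,"dz": 0,"rx": 0,"ry": 0,"rz": 0},{"dx": -12,"dy": -66,"dz": 0,"rx": 0,"ry": 0,"rz": 0}]'

```text
clock: 6.8
tcp_pos: [0.4701, -0.1098, 0.1869]
orientation: [3.129, -0.267, 0.017]
contact_force: [0.7, 0.3, 0.5]
grip_width: 0.0599
gripper_force: 0.0
```

```bash
python3 c.py
python3 - <<'E'
from h import *
o=r.get_obs();print(o["joints"],R.from_rotvec(o["orientation"]).as_matrix())
E
```

```text
[-0.0581  0.0007] [0.1286 0.1197] 0.0318315289914608 tailX -0.11910231559481509
-120 0.0423 29
-100 0.0379 38
-80 0.0382 38
-60 0.0401 36
-40 0.0458 38
-20 0.0553 28
0 0.0559 18
20 0.0564 45
[ 0.46962282 -0.11192658  0.18679149] [-0.31941525 -1.93699838 -0.47548205]
[ 0.31625182  0.23740657 -0.24343413  2.05460895  0.07839284  0.84729287
 -1.71556348] [[ 0.98505031 -0.17195573  0.01035   ]
 [-0.17193526 -0.98510415 -0.00284313]
 [ 0.01068472  0.00102109 -0.9999424 ]]
```

Call:
send_rows --deltas '[{"dx": 0,"dy": 0,"dz": 0,"rx": 0,"ry": 0,"rz": 6},{"dx": 0,"dy": 0,"dz": 0,"rx": 0,"ry": 0,"rz": 12},{"dx": 0,"dy": 0,"dz": 0,"rx": 0,"ry": 0,"rz": 18},{"dx": 0,"dy": 0,"dz": 0,"rx": 0,"ry": 0,"rz": 24},{"dx": 0,"dy": 0,"dz": 0,"rx": 0,"ry": 0,"rz": 30}]'

```text
clock: 7.27
tcp_pos: [0.4706, -0.1079, 0.1869]
orientation: [-3.088, -0.562, -0.017]
contact_force: [-0.6, 0.3, 0.1]
grip_width: 0.0597
gripper_force: 0.0
```

Call:
send_rows --deltas '[{"dx": 0,"dy": 0,"dz": 0,"rx": 0,"ry": 0,"rz": 6},{"dx": 0,"dy": 0,"dz": 0,"rx": 0,"ry": 0,"rz": 12},{"dx": 0,"dy": 0,"dz": 0,"rx": 0,"ry": 0,"rz": 18},{"dx": 0,"dy": 0,"dz": 0,"rx": 0,"ry": 0,"rz": 24},{"dx": 0,"dy": 0,"dz": 0,"rx": 0,"ry": 0,"rz": 30}]'

```text
clock: 7.68
tcp_pos: [0.4706, -0.1079, 0.1868]
orientation: [-2.835, -1.341, -0.015]
contact_force: [0.3, -0.2, -1.0]
grip_width: 0.06
gripper_force: 0.0
```

Call:
send_rows --deltas '[{"dx": 0,"dy": 0,"dz": 0,"rx": 0,"ry": 0,"rz": 6},{"dx": 0,"dy": 0,"dz": 0,"rx": 0,"ry": 0,"rz": 12},{"dx": 0,"dy": 0,"dz": 0,"rx": 0,"ry": 0,"rz": 18},{"dx": 0,"dy": 0,"dz": 0,"rx": 0,"ry": 0,"rz": 24},{"dx": 0,"dy": 0,"dz": 0,"rx": 0,"ry": 0,"rz": 30}]'

```text
clock: 8.1
tcp_pos: [0.4706, -0.1079, 0.1869]
orientation: [-2.39, -2.027, -0.013]
contact_force: [-0.0, 0.5, 0.1]
grip_width: 0.06
gripper_force: 0.0
```

Run:
```python
from h import *
o=r.get_obs();M=R.from_rotvec(o["orientation"]).as_matrix();print(o["tcp_pos"],o["joints"],M,np.degrees(np.arctan2(M[1,1],M[0,1])))
q=o["tcp_pos"][:2]-np.array([.497,.0457]);print(q@[.166,.986],q@[-.986,.166])
```

```text
[ 0.47064306 -0.10793576  0.1868827 ] [ 0.54374736  0.27233086 -0.50872368  2.03191154  0.15681858  0.87578086
 -0.21367846] [[ 1.62958575e-01  9.86632047e-01  1.30622541e-03]
 [ 9.86569808e-01 -1.62962983e-01  1.10941557e-02]
 [ 1.11587160e-02 -5.19205249e-04 -9.99937605e-01]] -9.378921659959836
-0.15586011242604592 0.00048440451655368857
```

Call:
send_rows --deltas '[{"dx": 0,"dy": 0,"dz": -30,"rx": 0,"ry": 0,"rz": 0},{"dx": 0,"dy": 0,"dz": -60,"rx": 0,"ry": 0,"rz": 0},{"dx": 0,"dy": 0,"dz": -95,"rx": 0,"ry": 0,"rz": 0},{"dx": 0,"dy": 0,"dz": -130,"rx": 0,"ry": 0,"rz": 0},{"dx": 0,"dy": 0,"dz": -150,"rx": 0,"ry": 0,"rz": 0}]'

```text
clock: 8.52
tcp_pos: [0.469, -0.1077, 0.0339]
orientation: [-2.393, -2.019, -0.01]
contact_force: [-0.4, -0.2, -0.3]
grip_width: 0.06
gripper_force: 0.0
```

Call:
send_rows --deltas '[{"dx": 0.5,"dy": 3,"dz": 0,"rx": 0,"ry": 0,"rz": 0},{"dx": 1,"dy": 6,"dz": 0,"rx": 0,"ry": 0,"rz": 0},{"dx": 1.5,"dy": 9,"dz": 0,"rx": 0,"ry": 0,"rz": 0},{"dx": 2,"dy": 12,"dz": 0,"rx": 0,"ry": 0,"rz": 0},{"dx": 2.5,"dy": 15,"dz": 0,"rx": 0,"ry": 0,"rz": 0}]'

```text
clock: 8.93
tcp_pos: [0.4744, -0.093, 0.0384]
orientation: [-2.397, -2.023, -0.016]
contact_force: [0.1, 0.5, 0.9]
grip_width: 0.0603
gripper_force: 0.0
```

Call:
send_rows --deltas '[{"dx": 0.5,"dy": 3,"dz": 0,"rx": 0,"ry": 0,"rz": 0},{"dx": 1,"dy": 6,"dz": 0,"rx": 0,"ry": 0,"rz": 0},{"dx": 1.5,"dy": 9,"dz": 0,"rx": 0,"ry": 0,"rz": 0},{"dx": 2,"dy": 12,"dz": 0,"rx": 0,"ry": 0,"rz": 0},{"dx": 2.5,"dy": 15,"dz": 0,"rx": 0,"ry": 0,"rz": 0}]'

```text
clock: 9.35
tcp_pos: [0.4754, -0.0808, 0.0372]
orientation: [-2.399, -2.02, -0.009]
contact_force: [-0.7, -9.1, 5.6]
grip_width: 0.0598
gripper_force: 4.3
```

Call:
send_rows --deltas '[{"dx": 0.5,"dy": 3,"dz": 0,"rx": 0,"ry": 0,"rz": 0},{"dx": 1,"dy": 6,"dz": 0,"rx": 0,"ry": 0,"rz": 0},{"dx": 1.5,"dy": 9,"dz": 0,"rx": 0,"ry": 0,"rz": 0},{"dx": 2,"dy": 12,"dz": 0,"rx": 0,"ry": 0,"rz": 0},{"dx": 2.5,"dy": 15,"dz": 0,"rx": 0,"ry": 0,"rz": 0}]'

```text
clock: 9.77
tcp_pos: [0.4779, -0.066, 0.0372]
orientation: [-2.4, -2.019, -0.009]
contact_force: [-0.6, -7.6, 4.1]
grip_width: 0.06
gripper_force: 4.1
```

Call:
send_rows --deltas '[{"dx": 0.5,"dy": 3,"dz": 0,"rx": 0,"ry": 0,"rz": 0},{"dx": 1,"dy": 6,"dz": 0,"rx": 0,"ry": 0,"rz": 0},{"dx": 1.5,"dy": 9,"dz": 0,"rx": 0,"ry": 0,"rz": 0},{"dx": 1.5,"dy": 9,"dz": 0,"rx": 0,"ry": 0,"rz": 0}]'

```text
clock: 10.1
tcp_pos: [0.4794, -0.0562, 0.0371]
orientation: [-2.398, -2.02, -0.009]
contact_force: [-1.0, -6.1, 3.4]
grip_width: 0.0599
gripper_force: 3.0
```

Run:
```python
from h import *
f=grab("side");cv2.imwrite("pics/s3.png",cv2.resize(f["frame"][200:400,200:440],(720,600)));o=r.get_obs();print(o["tcp_pos"],o["contact_force"])
```

```text
[ 0.47944228 -0.0562382   0.03708928] [-1.90194492 -5.73093842  2.16472911]
```

View pics/s3.png

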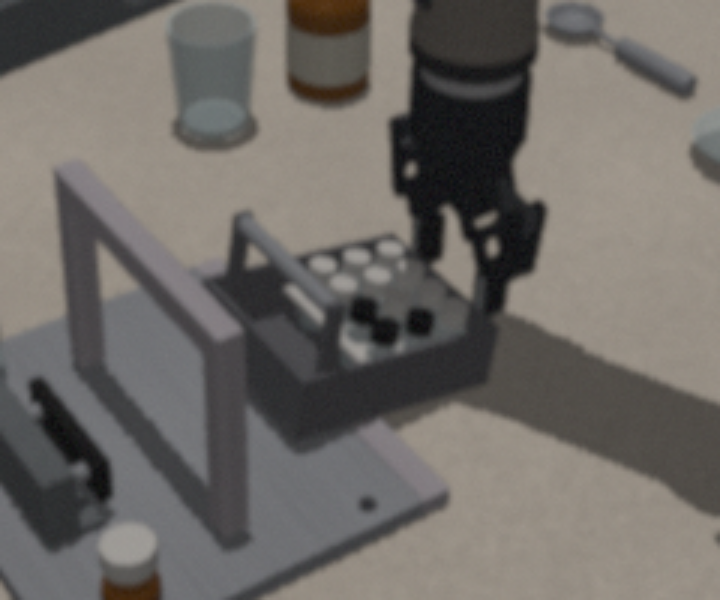

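The carrier is aligned and tilted across the sill, with the fingers at its tail (430,250)/(495,290) and jars and posts clear. Continue pushing to the tipping point.

Call:
send_rows --deltas '[{"dx": 0.5,"dy": 3,"dz": 0,"rx": 0,"ry": 0,"rz": 0},{"dx": 1,"dy": 6,"dz": 0,"rx": 0,"ry": 0,"rz": 0},{"dx": 1.5,"dy": 9,"dz": 0,"rx": 0,"ry": 0,"rz": 0},{"dx": 2,"dy": 12,"dz": 0,"rx": 0,"ry": 0,"rz": 0},{"dx": 2.5,"dy": 15,"dz": 0,"rx": 0,"ry": 0,"rz": 0}]'

```text
clock: 10.57
tcp_pos: [0.4815, -0.0424, 0.037]
orientation: [-2.4, -2.019, -0.007]
contact_force: [-1.5, -9.8, 3.9]
grip_width: 0.0598
gripper_force: 4.7
```

Call:
send_rows --deltas '[{"dx": 0.5,"dy": 3,"dz": 0,"rx": 0,"ry": 0,"rz": 0},{"dx": 1,"dy": 6,"dz": 0,"rx": 0,"ry": 0,"rz": 0},{"dx": 1.5,"dy": 9,"dz": 0,"rx": 0,"ry": 0,"rz": 0},{"dx": 2,"dy": 12,"dz": 0,"rx": 0,"ry": 0,"rz": 0},{"dx": 2,"dy": 12,"dz": 0,"rx": 0,"ry": 0,"rz": 0}]'

```text
clock: 10.98
tcp_pos: [0.4834, -0.0308, 0.0371]
orientation: [-2.4, -2.019, -0.006]
contact_force: [-0.9, -10.7, 5.8]
grip_width: 0.0598
gripper_force: 5.1
```

Call:
send_rows --deltas '[{"dx": -0.8,"dy": -5,"dz": 0,"rx": 0,"ry": 0,"rz": 0},{"dx": -1.6,"dy": -10,"dz": 0,"rx": 0,"ry": 0,"rz": 0},{"dx": -2,"dy": -12,"dz": 0,"rx": 0,"ry": 0,"rz": 0},{"dx": -2,"dy": -12,"dz": 0,"rx": 0,"ry": 0,"rz": 0},{"dx": -2,"dy": -12,"dz": 0,"rx": 0,"ry": 0,"rz": 0}]'

```text
clock: 11.4
tcp_pos: [0.4822, -0.039, 0.0368]
orientation: [-2.395, -2.021, -0.013]
contact_force: [0.9, 0.6, -0.4]
grip_width: 0.0599
gripper_force: 0.0
```

```bash
sed -i 's/(X<.02)/(X<.11)/; s/-160,60,20/-160,120,20/' c.py; python3 c.py
```

```text
[0.004  0.0019] [0.1321 0.1156] 83.12165832519531 tailX -0.056450466835736596
-60 0.0593 12
-40 0.0557 37
-20 0.045 43
0 0.0437 44
20 0.0462 42
40 0.0555 32
60 0.0541 52
80 0.0577 17
[ 0.48217111 -0.03887946  0.03684546] [-0.24895613 -0.46509184  0.75607813]
```

```bash
cat > y.py <<'E'
from h import *
def edges(lo=-70,hi=100,save=None):
    f=grab("top");t=cloud(f)
    if save: cv2.imwrite(save,cv2.resize(f["frame"][190:350,150:360],None,fx=3.5,fy=3.5))
    q=t[...,:2]-np.array([.497,.0457]);X=q@[.166,.986];Y=q@[-.986,.166];z=t[...,2]
    m=(z>.035)&(z<.066)&(abs(Y)<.075)
    for a in range(lo,hi,15):
        w=m&(abs(X-a/1000)<.008)
        if w.sum(): print(a,w.sum(),np.round([Y[w].min(),Y[w].max()],4))
    w=m&(X<.12)&(X>-.11);print('X range',[np.round(np.percentile(X[w&(abs(Y-b)<.012)],[1,99]),4) for b in(-.045,0,.045) if (w&(abs(Y-b)<.012)).any()])
    print(r.get_obs()["tcp_pos"],r.get_obs()["contact_force"])
import sys;edges(*map(int,sys.argv[1:3]),*sys.argv[3:])
E
python3 y.py -70 100 pics/t4.png
```

```text
-55 50 [-0.0583  0.0612]
-40 84 [-0.0586  0.0613]
-25 176 [-0.0585  0.0613]
-10 229 [-0.0587  0.0609]
5 293 [-0.0588  0.0607]
20 231 [-0.0588  0.0609]
35 86 [-0.0589  0.0606]
50 30 [-0.0592  0.0607]
65 33 [-0.0592  0.0603]
80 108 [-0.0589  0.0605]
95 69 [-0.059  0.059]
X range [array([-0.0592,  0.0891]), array([-0.0166,  0.09  ]), array([-0.0386,  0.0895])]
[ 0.48221247 -0.03882972  0.03686476] [0.74674776 0.31022043 0.89503106]
```

View pics/t4.png

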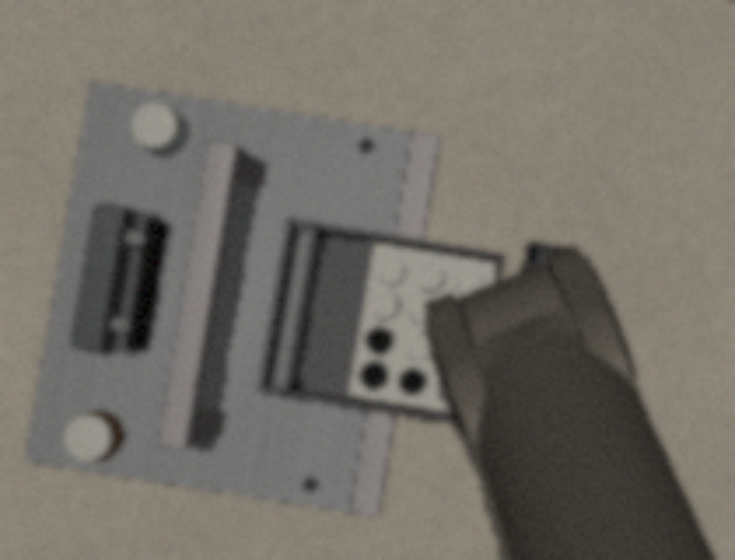

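The carrier is level on the deck, square to the lane: nose edge at x≈(265–290), short of the guard bar. Now push it under the frame.

Call:
send_rows --deltas '[{"dx": 0.8,"dy": 5,"dz": 0,"rx": 0,"ry": 0,"rz": 0},{"dx": 1.7,"dy": 10,"dz": 0,"rx": 0,"ry": 0,"rz": 0},{"dx": 2.5,"dy": 15,"dz": 0,"rx": 0,"ry": 0,"rz": 0},{"dx": 3.3,"dy": 19,"dz": 0,"rx": 0,"ry": 0,"rz": 0},{"dx": 4,"dy": 23,"dz": 0,"rx": 0,"ry": 0,"rz": 0}]'

```text
clock: 11.92
tcp_pos: [0.4859, -0.0172, 0.0369]
orientation: [-2.396, -2.021, -0.01]
contact_force: [-0.7, -6.5, 3.7]
grip_width: 0.0602
gripper_force: 3.2
```

Call:
send_rows --deltas '[{"dx": 0.8,"dy": 5,"dz": 0,"rx": 0,"ry": 0,"rz": 0},{"dx": 1.7,"dy": 10,"dz": 0,"rx": 0,"ry": 0,"rz": 0},{"dx": 2.5,"dy": 15,"dz": 0,"rx": 0,"ry": 0,"rz": 0},{"dx": 3.3,"dy": 20,"dz": 0,"rx": 0,"ry": 0,"rz": 0},{"dx": 4,"dy": 24,"dz": 0,"rx": 0,"ry": 0,"rz": 0}]'

```text
clock: 12.33
tcp_pos: [0.4899, 0.0067, 0.0369]
orientation: [-2.397, -2.021, -0.009]
contact_force: [-0.7, -5.9, 3.1]
grip_width: 0.0599
gripper_force: 3.1
```

Call:
send_rows --deltas '[{"dx": 0.8,"dy": 5,"dz": 0,"rx": 0,"ry": 0,"rz": 0},{"dx": 1.7,"dy": 10,"dz": 0,"rx": 0,"ry": 0,"rz": 0},{"dx": 2.5,"dy": 15,"dz": 0,"rx": 0,"ry": 0,"rz": 0},{"dx": 3.3,"dy": 20,"dz": 0,"rx": 0,"ry": 0,"rz": 0},{"dx": 4,"dy": 24,"dz": 0,"rx": 0,"ry": 0,"rz": 0}]'

```text
clock: 12.75
tcp_pos: [0.4938, 0.0305, 0.0369]
orientation: [-2.397, -2.021, -0.009]
contact_force: [-1.9, -5.3, 3.4]
grip_width: 0.0597
gripper_force: 3.2
```

```bash
python3 y.py -10 200
```

```text
5 1 [-0.0568 -0.0568]
20 19 [-0.0585 -0.0452]
35 49 [-0.0588  0.0611]
50 95 [-0.0587  0.0611]
65 162 [-0.0582  0.0611]
80 173 [-0.0586  0.0611]
95 29 [-0.0586  0.0611]
110 33 [-0.0587  0.0611]
125 23 [-0.0588  0.0598]
170 119 [-0.0433  0.0444]
185 137 [-0.0424  0.0454]
X range [array([0.016 , 0.1185]), array([0.0752, 0.0841]), array([0.052 , 0.1184])]
[0.494093   0.03174182 0.03692801] [ 0.9093027  -4.04399759  0.83180824]
```

Call:
send_rows --deltas '[{"dx": 0.7,"dy": 4,"dz": 0,"rx": 0,"ry": 0,"rz": 0},{"dx": 1.3,"dy": 8,"dz": 0,"rx": 0,"ry": 0,"rz": 0},{"dx": 2,"dy": 12,"dz": 0,"rx": 0,"ry": 0,"rz": 0},{"dx": 2.5,"dy": 15,"dz": 0,"rx": 0,"ry": 0,"rz": 0},{"dx": 2.9,"dy": 17,"dz": 0,"rx": 0,"ry": 0,"rz": 0}]'

```text
clock: 13.22
tcp_pos: [0.4967, 0.0476, 0.0369]
orientation: [-2.397, -2.021, -0.009]
contact_force: [-1.3, -5.7, 5.0]
grip_width: 0.06
gripper_force: 3.4
```

Call:
send_rows --deltas '[{"dx": 0.2,"dy": 1,"dz": 0,"rx": 0,"ry": 0,"rz": 0},{"dx": 0.3,"dy": 2,"dz": 0,"rx": 0,"ry": 0,"rz": 0},{"dx": 0.5,"dy": 3,"dz": 0,"rx": 0,"ry": 0,"rz": 0},{"dx": 0.5,"dy": 3,"dz": 0,"rx": 0,"ry": 0,"rz": 0}]'

```text
clock: 13.55
tcp_pos: [0.4972, 0.0503, 0.0369]
orientation: [-2.397, -2.021, -0.009]
contact_force: [-0.4, -6.9, 3.5]
grip_width: 0.0603
gripper_force: 3.0
```

Call:
send_rows --deltas '[{"dx": 0.2,"dy": 1,"dz": 0,"rx": 0,"ry": 0,"rz": 0},{"dx": 0.3,"dy": 2,"dz": 0,"rx": 0,"ry": 0,"rz": 0},{"dx": 0.5,"dy": 3,"dz": 0,"rx": 0,"ry": 0,"rz": 0},{"dx": 0.5,"dy": 3,"dz": 0,"rx": 0,"ry": 0,"rz": 0}]'

```text
clock: 13.88
tcp_pos: [0.4977, 0.0533, 0.0368]
orientation: [-2.397, -2.02, -0.009]
contact_force: [-1.4, -6.2, 3.8]
grip_width: 0.0601
gripper_force: 3.0
```

Call:
send_rows --deltas '[{"dx": 0.2,"dy": 1,"dz": 0,"rx": 0,"ry": 0,"rz": 0},{"dx": 0.3,"dy": 2,"dz": 0,"rx": 0,"ry": 0,"rz": 0},{"dx": 0.3,"dy": 2,"dz": 0,"rx": 0,"ry": 0,"rz": 0}]'

```text
clock: 14.13
tcp_pos: [0.498, 0.0552, 0.0368]
orientation: [-2.397, -2.02, -0.009]
contact_force: [-0.5, -4.9, 2.3]
grip_width: 0.06
gripper_force: 3.1
```

Still sliding friction only (~6 N); continue in 2 mm steps.

Call:
send_rows --deltas '[{"dx": 0.2,"dy": 1,"dz": 0,"rx": 0,"ry": 0,"rz": 0},{"dx": 0.3,"dy": 2,"dz": 0,"rx": 0,"ry": 0,"rz": 0},{"dx": 0.3,"dy": 2,"dz": 0,"rx": 0,"ry": 0,"rz": 0}]'

```text
clock: 14.38
tcp_pos: [0.4983, 0.0573, 0.0368]
orientation: [-2.397, -2.02, -0.009]
contact_force: [0.1, -6.0, 3.8]
grip_width: 0.0595
gripper_force: 3.0
```

Call:
send_rows --deltas '[{"dx": 0.2,"dy": 1,"dz": 0,"rx": 0,"ry": 0,"rz": 0},{"dx": 0.3,"dy": 2,"dz": 0,"rx": 0,"ry": 0,"rz": 0},{"dx": 0.3,"dy": 2,"dz": 0,"rx": 0,"ry": 0,"rz": 0}]'

```text
clock: 14.63
tcp_pos: [0.4986, 0.0593, 0.0369]
orientation: [-2.397, -2.02, -0.009]
contact_force: [-1.1, -6.7, 4.4]
grip_width: 0.0601
gripper_force: 3.0
```

Call:
send_rows --deltas '[{"dx": 0.1,"dy": 0.8,"dz": 0,"rx": 0,"ry": 0,"rz": 0},{"dx": 0.3,"dy": 1.6,"dz": 0,"rx": 0,"ry": 0,"rz": 0},{"dx": 0.3,"dy": 1.6,"dz": 0,"rx": 0,"ry": 0,"rz": 0}]'

```text
clock: 14.88
tcp_pos: [0.4988, 0.0605, 0.0368]
orientation: [-2.397, -2.02, -0.008]
contact_force: [-1.0, -6.9, 4.8]
grip_width: 0.0601
gripper_force: 3.4
```

Call:
send_rows --deltas '[{"dx": 0.1,"dy": 0.8,"dz": 0,"rx": 0,"ry": 0,"rz": 0},{"dx": 0.3,"dy": 1.6,"dz": 0,"rx": 0,"ry": 0,"rz": 0},{"dx": 0.3,"dy": 1.6,"dz": 0,"rx": 0,"ry": 0,"rz": 0}]'

```text
clock: 15.13
tcp_pos: [0.4989, 0.0609, 0.0369]
orientation: [-2.399, -2.02, -0.006]
contact_force: [-1.1, -9.6, 6.1]
grip_width: 0.06
gripper_force: 4.9
```

Pad contact felt (force rising, motion lagging). Ease in a little more.

Call:
send_rows --deltas '[{"dx": 0.1,"dy": 0.8,"dz": 0,"rx": 0,"ry": 0,"rz": 0},{"dx": 0.3,"dy": 1.6,"dz": 0,"rx": 0,"ry": 0,"rz": 0},{"dx": 0.3,"dy": 1.6,"dz": 0,"rx": 0,"ry": 0,"rz": 0},{"dx": 0.3,"dy": 1.6,"dz": 0,"rx": 0,"ry": 0,"rz": 0}]'

```text
clock: 15.47
tcp_pos: [0.4989, 0.0614, 0.0368]
orientation: [-2.4, -2.02, -0.004]
contact_force: [-1.6, -12.2, 7.6]
grip_width: 0.0599
gripper_force: 6.3
```

Call:
send_rows --deltas '[{"dx": 0.1,"dy": 0.8,"dz": 0,"rx": 0,"ry": 0,"rz": 0},{"dx": 0.3,"dy": 1.6,"dz": 0,"rx": 0,"ry": 0,"rz": 0},{"dx": 0.4,"dy": 2.4,"dz": 0,"rx": 0,"ry": 0,"rz": 0},{"dx": 0.4,"dy": 2.4,"dz": 0,"rx": 0,"ry": 0,"rz": 0},{"dx": 0.4,"dy": 2.4,"dz": 0,"rx": 0,"ry": 0,"rz": 0}]'

```text
clock: 15.88
tcp_pos: [0.499, 0.0621, 0.0368]
orientation: [-2.401, -2.02, -0.0]
contact_force: [-2.8, -17.8, 10.9]
grip_width: 0.0599
gripper_force: 8.4
```

```bash
python3 y.py 30 200
python3 - <<'E'
from h import *
f=grab("side");cv2.imwrite("pics/s5.png",cv2.resize(f["frame"][220:420,150:390],(720,600)))
E
```

```text
60 9 [-0.0584 -0.051 ]
75 36 [-0.0585 -0.0357]
90 90 [-0.0584  0.0612]
105 135 [-0.0583  0.0609]
120 72 [-0.0584  0.0612]
135 1 [-0.0576 -0.0576]
150 10 [-0.0585  0.0602]
165 71 [-0.0586  0.0608]
180 250 [-0.0574  0.0603]
195 189 [-0.049   0.0507]
X range [array([0.0605, 0.1174]), array([0.0968, 0.1162])]
[0.4990065  0.06214923 0.03681394] [ -2.98668834 -15.97270441  10.93794128]
```

View pics/s5.png

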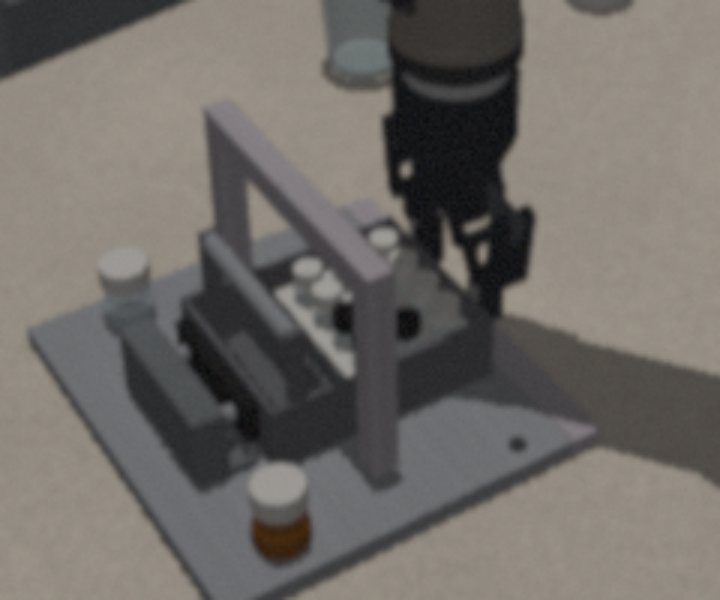

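Nose at the pad (180–250, 330–400), fingers at the tail, jars untouched. One more slight press for margin, then back off.

Call:
send_rows --deltas '[{"dx": 0.1,"dy": 0.8,"dz": 0,"rx": 0,"ry": 0,"rz": 0},{"dx": 0.3,"dy": 1.8,"dz": 0,"rx": 0,"ry": 0,"rz": 0},{"dx": 0.3,"dy": 1.8,"dz": 0,"rx": 0,"ry": 0,"rz": 0},{"dx": 0.3,"dy": 1.8,"dz": 0,"rx": 0,"ry": 0,"rz": 0},{"dx": 0.3,"dy": 1.8,"dz": 0,"rx": 0,"ry": 0,"rz": 0}]'

```text
clock: 16.4
tcp_pos: [0.499, 0.0627, 0.0368]
orientation: [-2.402, -2.02, 0.002]
contact_force: [-3.5, -19.3, 12.9]
grip_width: 0.0598
gripper_force: 10.0
```

Call:
send_rows --deltas '[{"dx": -0.3,"dy": -2,"dz": 0,"rx": 0,"ry": 0,"rz": 0},{"dx": -0.7,"dy": -4,"dz": 0,"rx": 0,"ry": 0,"rz": 0},{"dx": -1,"dy": -6,"dz": 0,"rx": 0,"ry": 0,"rz": 0},{"dx": -2,"dy": -12,"dz": 0,"rx": 0,"ry": 0,"rz": 0},{"dx": -4,"dy": -25,"dz": 0,"rx": 0,"ry": 0,"rz": 0}]'

```text
clock: 16.82
tcp_pos: [0.497, 0.047, 0.0371]
orientation: [-2.391, -2.024, -0.017]
contact_force: [0.7, 0.4, 0.2]
grip_width: 0.0599
gripper_force: 0.0
```

Call:
send_rows --deltas '[{"dx": -4,"dy": -25,"dz": 0,"rx": 0,"ry": 0,"rz": 0},{"dx": -8,"dy": -50,"dz": 0,"rx": 0,"ry": 0,"rz": 0},{"dx": -12,"dy": -75,"dz": 20,"rx": 0,"ry": 0,"rz": 0},{"dx": -12,"dy": -90,"dz": 50,"rx": 0,"ry": 0,"rz": 0},{"dx": -12,"dy": -110,"dz": 80,"rx": 0,"ry": 0,"rz": 0}]'

```text
clock: 17.23
tcp_pos: [0.4835, -0.0649, 0.1171]
orientation: [-2.392, -2.021, -0.012]
contact_force: [0.2, -0.8, -0.5]
grip_width: 0.06
gripper_force: 0.0
```

```bash
python3 y.py 15 200
python3 - <<'E'
from h import *
t=cloud(grab("top"));q=t[...,:2]-np.array([.497,.0457]);X=q@[.166,.986];Y=q@[-.986,.166];z=t[...,2]
for a in range(20,180,20):
    w=(abs(X-a/1000)<.006)&(abs(abs(Y)-.057)<.003)&(z>.04)&(z<.09); print(a,np.median(z[w]) if w.any() else None)
w=(abs(Y)<.05)&(z>.04)&(z<.066)&(X>-.05)&(X<.1);print('tail',np.percentile(X[w],[.5,1,3]))
E
```

```text
30 283 [-0.0591  0.0603]
45 243 [-0.0591  0.0603]
60 303 [-0.0592  0.0607]
75 239 [-0.0588  0.0605]
90 313 [-0.0589  0.0606]
105 224 [-0.0593  0.0609]
120 84 [-0.0587  0.0606]
135 1 [-0.0576 -0.0576]
150 9 [-0.0586  0.0601]
165 85 [-0.0586  0.0612]
180 213 [-0.0575  0.0603]
195 187 [-0.049   0.0508]
X range [array([0.0252, 0.1152]), array([0.0249, 0.1139]), array([0.0249, 0.1145])]
[ 0.48713226 -0.06985962  0.12255175] [ 0.64769277 -3.31579847  4.05867437]
20 0.05795051974516041
40 0.05940117332843975
60 0.05779885952619368
80 0.059085562399089575
100 0.06007291820952454
120 0.0577591021004229
140 None
160 0.05967630475232644
tail [0.024769   0.02487659 0.02531089]
```

```bash
python3 -c "
from bench import r
print(r.hand_in())"
```

```text
the job is handed in; nothing more can be done
None
```

The job is handed in, with no verdict shown: by my measurements the carrier lies level and in line on the deck, tail about 25 mm past the step edge. I judged by feel, not by a direct reading, that it pressed the pad about 2 mm. The gripper is clear, and I saw no sign that the other glassware moved, though I did not measure it.

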